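# Let down the hive panel and sort the fittings

### The job

The paint on the hive panel is dry: work the wedge back out from under its front edge, without dragging or lifting the panel, so that it lies flat on the bench behind its two bench dogs. Sort the wedge, the two hinges and the two lid knobs into the trays that already hold their kind, so that each lies fully inside its tray; things of a kind may lie on one another.

Things in the scene. Friction and masses are not known exactly. Their poses are not given: they have to be found in the camera images.
- wedge: Beech wedge lying on the bench, loose, 40 g: 100 long (x) x 28 wide (y), 22 thick at the -x end and 4 at the +x end, straight taper. Origin at the centre of its underside. The thin +x end is under the panel's front edge; 55 of its length, thick end first, stick out in front. Pulled along its own -x it needs up to about 20 N at first and comes free after 45 to 50.
- panel: Ochre-painted hive panel, loose, 1.8 kg (more or less): 420 deep (x) x 240 wide (y) x 30 thick, a hand-hold recess in its upper face. Origin at the middle of its lower front edge (the panel runs from there to +x), z up. At the start the far edge lies on the bench and the front edge is 12 up on the wedge; lying flat, the origin is at bench height.
- dogs: Two steel bench dogs fixed in the bench just in front of the panel's front edge, each 19 diameter x 36 high, at y = +90 and -90 and x = -10. Origin on the bench midway along the panel's front edge, x pointing under the panel. (Unlisted bystanders: a tape measure 52 high among the fittings; beyond the trays a jar with a stick to 155 and a hive box 170 high.)
- hinge_a: Steel butt hinge, folded shut and lying flat, loose: 64 long (x) x 30 wide (y) x 10 thick, 90 g, barrel along its +y edge. Origin at the centre of its underside.
- hinge_b: Steel butt hinge, folded shut and lying flat, loose: 64 long (x) x 30 wide (y) x 10 thick, 90 g, barrel along its +y edge. Origin at the centre of its underside.
- knob_a: Turned beech lid knob standing on its foot, loose: 32 high, head 36 diameter (widest from 14 to 26 above the bench), foot 28 diameter, 30 g. Origin at the centre of its underside, z up.
- knob_b: Turned beech lid knob standing on its foot, loose: 32 high, head 36 diameter (widest from 14 to 26 above the bench), foot 28 diameter, 30 g. Origin at the centre of its underside, z up.
- tray_wedges: Grey open tray, 120 (x) x 150 (y) x 40 high outside, walls and floor 3 thick, origin under its centre on the bench, fixed. Its stock lies in the 40 mm along its +y end: one wedge along x, up to 22 high above the tray's floor; the rest is free, about 114 x 104, centred at y = -20. Of the four like trays only the stock tells which is which.
- tray_hinges: Grey open tray, 120 (x) x 150 (y) x 40 high outside, walls and floor 3 thick, origin under its centre on the bench, fixed. Its stock lies in the 40 mm along its +y end: two hinges one on the other, 20 high above the tray's floor; the rest is free, about 114 x 104, centred at y = -20. Of the four like trays only the stock tells which is which.
- tray_knobs: Grey open tray, 120 (x) x 150 (y) x 40 high outside, walls and floor 3 thick, origin under its centre on the bench, fixed. Its stock lies in the 40 mm along its +y end: two knobs side by side along x, 32 high above the tray's floor; the rest is free, about 114 x 104, centred at y = -20. Of the four like trays only the stock tells which is which (the fourth, not listed, holds short wooden dowels).
Mind the look-alikes: they are no part of the job. Leave any purple or yellow look-alike of the hinge_a alone.

How it is judged (in metres and radians):
At the end, for the whole second after the job is handed in: Each thing at rest in its kind's tray: origin within 52 mm (x) and 68 mm (y) of its centre, under 36 mm above its underside, wedge and hinges within 0.4 rad of flat; panel at rest, front edge under 3 mm above the bench and within 20 mm of its place behind the dogs (x of wedge in the frame of tray_wedges between -0.052 and 0.052 m and y of wedge in the frame of tray_wedges between -0.068 and 0.068 m and z of wedge in the frame of tray_wedges between -0.002 and 0.036 m and linear speed of each of wedge, hinge_a, hinge_b, knob_a, knob_b, panel below 0.02 m/s and angle between the z axis of wedge and the z axis of tray_wedges, either way round below 0.4 rad and x of hinge_a in the frame of tray_hinges between -0.052 and 0.052 m and y of hinge_a in the frame of tray_hinges between -0.068 and 0.068 m and z of hinge_a in the frame of tray_hinges between -0.002 and 0.036 m and angle between the z axis of each of hinge_a, hinge_b and the z axis of tray_hinges, either way round below 0.4 rad and x of hinge_b in the frame of tray_hinges between -0.052 and 0.052 m and y of hinge_b in the frame of tray_hinges between -0.068 and 0.068 m and z of hinge_b in the frame of tray_hinges between -0.002 and 0.036 m and x of knob_a in the frame of tray_knobs between -0.052 and 0.052 m and y of knob_a in the frame of tray_knobs between -0.068 and 0.068 m and z of knob_a in the frame of tray_knobs between -0.002 and 0.036 m and x of knob_b in the frame of tray_knobs between -0.052 and 0.052 m and y of knob_b in the frame of tray_knobs between -0.068 and 0.068 m and z of knob_b in the frame of tray_knobs between -0.002 and 0.036 m and height (world z) of panel below 0.003 m and x of panel in the frame of dogs between -0.02 and 0.02 m and y of panel in the frame of dogs between -0.02 and 0.02 m); the robot touches nothing.
It fails at once if the panel is dragged: its front edge strays more than 20 mm from its place behind the dogs (x of panel in the frame of dogs above 0.02 m or x of panel in the frame of dogs below -0.02 m or y of panel in the frame of dogs above 0.02 m or y of panel in the frame of dogs below -0.02 m).
It fails at once if the panel's front edge is lifted more than 25 mm off the bench (height (world z) of panel above 0.025 m).
It also fails if it takes over 122 s, if anything falls off the work surface, if the arm or the gripper's body presses on something with over 40 N, if the wrist force passes 120 N, or if a joint passes its speed limit or range.

### The arm

A 6-joint arm with a two-finger parallel gripper is mounted at the origin on the work surface. World frame = base frame: x ahead of the robot, y to its left, z up, the work surface at z = 0. Lengths are in mm, angles in rad, forces in N, time in s.
With the tool pointing down it reaches from about 400 to 925 mm from the base axis. Payload 12.5 kg.
Tool frame: the origin (TCP) lies midway between the tips of the shut fingers; the grasp point (between the pads) lies 19 mm behind it; z points along the fingers, y is the line along which they close (so a half turn about z gives the same grasp; the last joint's range is limited). The gripper opens to 95 mm and grips with 3 to 60 N. Pads are 20 mm wide; open, the fingers measure 119 mm over their backs; the gripper's body (75 mm by 180 mm) begins 59 mm behind the grasp point.
Start: joints at [-1.225, 0.491, 1.559, -0, 1.092, -0.106], TCP at [272.89, -562.297, 214.661] pointing down, gripper open.
Joint ranges: [-3.1, 3.1], [-0.84, 2.19], [0.05, 2.79], [-1.13, 4.28], [0.06, 2.93], [-2.69, 2.69]. Speed limits (rad/s): [2.22, 2.22, 2.79, 3.14, 3.14, 3.14].

### API

Orientations are given as [roll, pitch, yaw] about the fixed x, y, z axes, in that order (R = Rz(yaw) Ry(pitch) Rx(roll)).
In Python, from cell import * gives the robot as it stands.
- The arm moves only by the tool servo_tool, never from a script. Its argument "moves" is one flat list of numbers, 5 for each row, row after row: the shift along the world's x, y, z as a fraction of full scale, then the turn about the world's z as a fraction of full scale, then the opening, from 0 (shut) to 1 (fully open). A call has 1 to 12 rows; each row is the pose to reach, as a shift and turn from the pose commanded when the call began, turning the shorter way round; what a row does not reach only later rows make up. Full scale, the value 1, is 400 mm for a shift and 180 degrees for a turn. A row lasts 1/12 s, in which the tool goes at most 41.7 mm and 7.16 degrees, less where a joint would pass 70% of its speed; a pose out of reach is approached as far as the arm can. A call with a number of a shift or a turn outside -1 to 1 is refused whole. A call with a gripper value outside its range is refused whole. The fingers move at their own pace and stop on an object; the grip force is fixed at half the most. Time passes only in rows, so rows that repeat a pose let the fingers close. It gives the time, the measured TCP pose, the force, the opening and the grip force at its end, in the units of the state.
- state(): the state, without advancing time (a new reading comes with each control period).
- read_camera(name): name is "scene" or "top"; returns (picture, depth): 420x560x3 uint8, blue, green, red; 420x560 float32, mm along the optical axis (not along the pixel's ray), 0 where there is no reading.
- get_calibration(name): a dict with "K" (3x3 intrinsics, pixels), "R" (3x3) and "t" (3): a world point X has camera coordinates R X + t. Camera axes: x right, y down, z forward; pixel columns grow to the right and rows downward; lengths in mm; the calibration is good to about 2 mm. A picture is of the moment at which its call begins. get_calibration takes no time and is no camera call.
- job_done(): hands the job in; it is judged then, once.
The state is a dict: "t": time; "joints": joint angles; "qvel": joint speeds; "tau": joint torques, N m; "eef_pos": TCP position; "tcp_rot": TCP orientation; "ft_force": force on the tool from outside, world axes, zero at the start; "moment": the same for the moment, N m; "opening": opening from 0.0 (shut) to 1.0 (fully open); "grip_force": force on a finger pad.
Only numpy, scipy, OpenCV 4.12 (cv2) and the standard library are available. Lean on these libraries where they do the work, as an engineer would, in place of code of your own. Each camera call takes 0.05 s, during which the arm holds its last target. There are 200 camera calls.

## Working session

There is one attempt and no reset: what is moved stays moved. The work goes in short steps, Python scripts to look and compute and a tool call to move; the robot and the scene stay as the last step left them, time stands still between calls to the robot, and variables do not carry over. Pictures are saved under pics/ and viewed, at most 14 in all, crops included, and the job is handed in when it is done.

Besides the shell and the picture viewer there is one more tool, called after "Call:" by a JSON object that holds its "fn" and its "kwargs", one argument or row to a line. servo_tool: Moves the arm, as the interface text tells. Its arguments: {"type":"object","properties":{"moves":{"type":"array"}},"required":["moves"]}

```bash
mkdir -p pics; cat > h.py <<'E'
from cell import *
import numpy as np, cv2
def snap(tag):
    for n in ("top","scene"):
        p,d=read_camera(n); cv2.imwrite(f"pics/{n}_{tag}.png",p); np.savez(f"{n}_{tag}.npz",p=p,d=d)
def world(n,u,v,d):
    c=get_calibration(n); K,R,t=map(np.array,(c["K"],c["R"],c["t"]))
    z=d[v,u] if np.ndim(d) else d
    return R.T@(np.linalg.inv(K)@[u,v,1]*z-t.ravel())
def wmap(n,d):
    c=get_calibration(n); K,R,t=map(np.array,(c["K"],c["R"],c["t"]))
    v,u=np.indices(d.shape); r=np.stack([u,v,np.ones_like(u)],-1)@np.linalg.inv(K).T
    return (r*d[...,None]-t.ravel())@R
def crop(n,tag,x0,y0,x1,y1,s,out):
    p=np.load(f"{n}_{tag}.npz")["p"][y0:y1,x0:x1]
    cv2.imwrite(f"pics/{out}.png",cv2.resize(p,None,fx=s,fy=s,interpolation=cv2.INTER_CUBIC))
E
python3 - <<'E'
from h import *
snap("0"); print(state()); print(get_calibration("top"))
E
```

```text
{'t': 0.1, 'joints': array([-1.22460806e+00,  4.91525562e-01,  1.55943324e+00, -1.88650384e-05,
        1.09170477e+00, -1.05589466e-01]), 'qvel': array([ 0.00152636, -0.00015509, -0.00151505,  0.0003862 , -0.00012394,
        0.0016834 ]), 'tau': array([ 2.24309355e-03, -6.13622618e+01, -2.58607078e+01,  6.93318550e-02,
        4.70008969e-02, -8.04117690e-05]), 'eef_pos': array([ 272.79442327, -562.05900913,  214.08845298]), 'tcp_rot': array([-3.14052593e+00, -9.62294925e-05,  4.51786389e-01]), 'ft_force': array([-0.16772024, -0.0672493 , -0.98750698]), 'moment': array([0.00912993, 0.007227  , 0.00506946]), 'grip_force': 0.0, 'opening': 0.9962903007147765}
{'K': array([[445.56083186,   0.        , 281.58318511],
       [  0.        , 445.56083186, 202.43626221],
       [  0.        ,   0.        ,   1.        ]]), 'R': array([[ 0.02862364, -0.99919503, -0.02810675],
       [-0.99410213, -0.02551279, -0.10540421],
       [ 0.10460228,  0.03095803, -0.99403217]]), 't': array([  1.63501863, 477.71402602, 949.77134973])}
```

View pics/top_0.png

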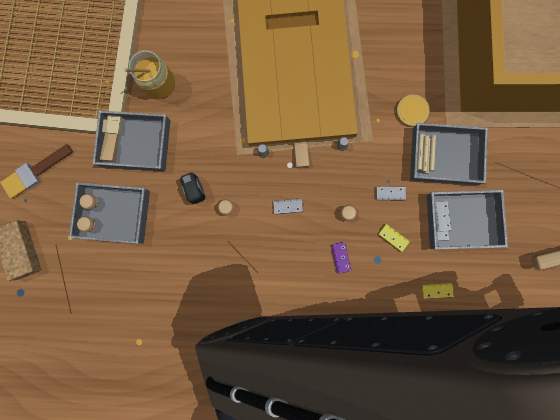

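View pics/scene_0.png

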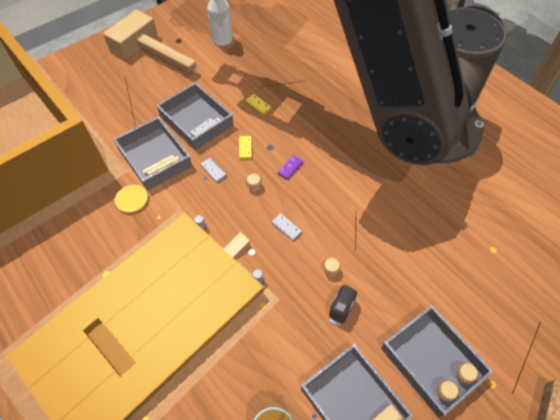

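Top view:
- **Trays:** wedges (131,140), knobs (109,214), dowels (450,154), hinges (468,220).
- **Grey hinges:** (288,206) and (391,193). The look-alikes are purple (342,257), yellow (394,238) and olive-yellow (438,291). The two grey steel ones are the ones meant.
- **Knobs:** (225,208) and (348,213). The wedge is at (302,154).

I'll confirm these in a crop and measure.

```bash
python3 - <<'E'
from h import *
crop("top","0",180,125,420,285,3.3,"crop0")
d=np.load("top_0.npz")["d"]; W=wmap("top",d)
print("bench z",[np.round(W[v,u]) for u,v in((250,250),(300,235),(170,230),(400,170))])
for n,(x0,y0,x1,y1),zl in [("hA",(268,192,308,220),5),("hB",(372,180,410,206),5),("kA",(212,195,238,220),10),("kB",(336,201,362,225),10),("wedge",(292,143,312,170),5),("tape",(175,168,210,208),10),
 ("tW",(88,106,172,174),28),("tK",(66,180,150,246),28),("tH",(426,186,510,252),28)]:
    s=W[y0:y1,x0:x1].reshape(-1,3); dd=d[y0:y1,x0:x1].ravel()
    s=s[(dd>0)&(s[:,2]>zl)&(s[:,2]<90)]
    c,sz,a=cv2.minAreaRect(s[:,:2].astype(np.float32))
    print(n,len(s),"c",np.round(c),"size",np.round(sz),"ang",round(a,1),"zmax/med",np.round([np.percentile(s[:,2],98),np.median(s[:,2])]),"mean",np.round(s.mean(0)))
for u,v in((246,130),(280,138),(320,134),(350,130),(263,148),(343,141)): print(u,v,np.round(W[v,u],1))
E
```

```text
bench z [array([372.,  82.,   1.]), array([408., -28.,  -1.]), array([412., 265.,  -3.]), array([ 561., -249.,   -3.])]
hA 379 c [472.   2.] size [30. 63.] ang 6.9 zmax/med [13.  9.] mean [472.   2.   9.]
hB 380 c [ 512. -231.] size [39. 74.] ang 1.4 zmax/med [13.  9.] mean [ 507. -226.    9.]
kA 203 c [465. 138.] size [33. 34.] ang 2.2 zmax/med [33. 30.] mean [465. 137.  29.]
kB 209 c [ 459. -130.] size [33. 34.] ang 3.5 zmax/med [34. 30.] mean [ 459. -130.   29.]
wedge 313 c [588. -29.] size [55. 38.] ang 2.9 zmax/med [23. 16.] mean [586. -26.  16.]
tape 525 c [504. 212.] size [63. 37.] ang 23.4 zmax/med [56. 50.] mean [502. 208.  46.]
tW 763 c [609. 356.] size [155. 123.] ang 87.5 zmax/med [43. 38.] mean [611. 358.  37.]
tK 1099 c [445. 395.] size [155. 122.] ang 86.6 zmax/med [42. 37.] mean [444. 412.  36.]
tH 789 c [ 451. -384.] size [122. 154.] ang 3.4 zmax/med [43. 39.] mean [ 451. -389.   38.]
246 130 [644.1 101.4   2.6]
280 138 [617.7  21.7  39.6]
320 134 [627.7 -65.4  42.9]
350 130 [ 638.4 -130.5   41.3]
263 148 [595.1  58.4  37.6]
343 141 [ 615.8 -116.6   32.5]
```

View pics/crop0.png

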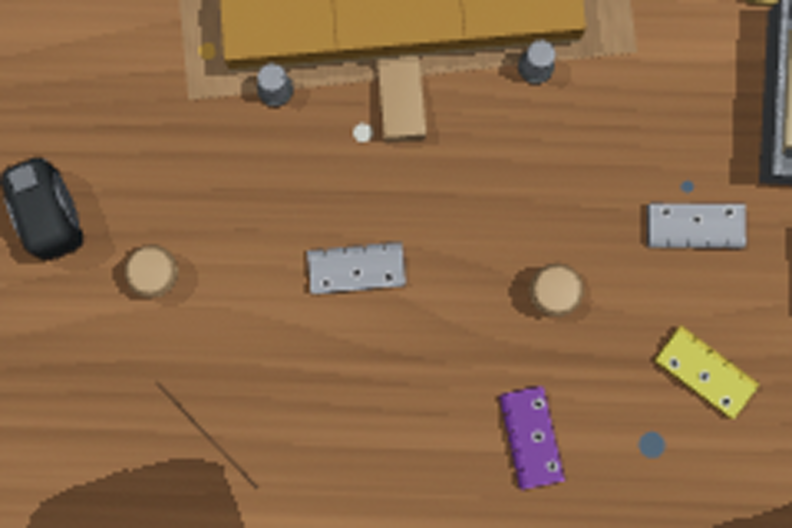

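The crop confirms it: the grey hinges are at (288,206) and (391,193), the beech knobs at (225,208) and (348,213), and the wedge sits between the steel dogs. The purple and yellow hinges stay put. Next I'll refine positions by intersecting edge pixels with the known heights.

```bash
cat >> h.py <<'E'
def atz(n,u,v,z):
    c=get_calibration(n); K,R,t=map(np.array,(c["K"],c["R"],c["t"])); t=t.ravel()
    o=-R.T@t; r=R.T@np.linalg.inv(K)@[u,v,1]; return o+r*(z-o[2])/r[2]
E
python3 - <<'E'
from h import *
f=lambda x,y,z: atz("top",x/3.3+180,y/3.3+125,z)[:2]
for n,z,P in [("hA",10,((307,251),(402,242),(406,285),(310,294))),("hB",10,((649,204),(745,204),(746,248),(648,248)))]:
    q=np.array([f(*p,z) for p in P],np.float32); print(n,[np.round(a,1) for a in cv2.minAreaRect(q)])
print("kA",f(150,270,32),"kB",f(558,290,32))
print("wedge L",f(378,62,12),f(384,139,22),"R",f(417,57,12),f(426,135,22))
print("dogs",f(273,75,36),f(540,51,36), "panel edge",f(226,61,42),f(583,33,42))
s=state(); print(s["eef_pos"],s["tcp_rot"])
E
```

```text
hA [array([471.1,   0.8]), array([29.2, 64.9]), np.float64(6.9)]
hB [array([ 505.2, -226.6]), array([29.8, 65.2]), np.float64(1.4)]
kA [464.05099351 136.41354343] kB [ 457.86799272 -131.9843562 ]
wedge L [612.15610233 -10.32574409] [557.20958545 -15.74497893] R [616.20728022 -36.77466572] [560.58442038 -43.79529758]
dogs [596.03180038  59.12673746] [ 616.15713639 -117.59465152] panel edge [603.40505768  90.1468352 ] [ 627.37035231 -145.02159815]
[ 272.79442327 -562.05900913  214.08845298] [-3.14052593e+00 -9.62294925e-05  4.51786389e-01]
```

Call:
{"fn": "servo_tool", "kwargs": {
  "moves": [0.58,0.839,-0.287,0.364,1,0.58,0.839,-0.287,0.364,1,0.58,0.839,-0.287,0.364,1,0.58,0.839,-0.287,0.364,1,0.58,0.839,-0.287,0.364,1,0.58,0.839,-0.287,0.364,1,0.58,0.839,-0.287,0.364,1,0.58,0.839,-0.287,0.364,1,0.58,0.839,-0.287,0.364,1,0.58,0.839,-0.287,0.364,1,0.58,0.839,-0.287,0.364,1,0.58,0.839,-0.287,0.364,1]
}}

```text
t: 1.1
eef_pos: [505.6, -224.4, 98.9]
tcp_rot: [-3.14, -0.001, 1.599]
ft_force: [-0.1, -0.7, 0.3]
opening: 1.005
grip_force: 0.0
```

Call:
{"fn": "servo_tool", "kwargs": {
  "moves": [0,0,-0.08,0,0.7,0,0,-0.16,0,0.7,0,0,-0.22,0,0.7,0,0,-0.24,0,0.7,0,0,-0.24,0,0.7,0,0,-0.24,0,0,0,0,-0.24,0,0,0,0,-0.24,0,0,0,0,-0.24,0,0,0,0,-0.24,0,0,0,0,-0.24,0,0]
}}

```text
t: 2.02
eef_pos: [505.3, -226.9, 4.5]
tcp_rot: [3.14, 0.001, 1.595]
ft_force: [1.6, 0.6, -0.2]
opening: 0.34
grip_force: 0.4
```

Call:
{"fn": "servo_tool", "kwargs": {
  "moves": [0,0,0,0,0,0,0,0,0,0,0,0,0.09,0,0,0,0,0.18,0,0,0,0,0.24,0,0,-0.1325,-0.443,0.24,0.011,0,-0.1325,-0.443,0.24,0.011,0,-0.1325,-0.443,0.24,0.011,0,-0.1325,-0.443,0.24,0.011,0,-0.1325,-0.443,0.24,0.011,0,-0.1325,-0.443,0.24,0.011,0,-0.1325,-0.443,0.24,0.011,0]
}}

```text
t: 3.02
eef_pos: [451.1, -404.2, 99.4]
tcp_rot: [-3.141, -0.001, 1.628]
ft_force: [0.4, 0.6, -0.8]
opening: 0.307
grip_force: 30.0
```

Call:
{"fn": "servo_tool", "kwargs": {
  "moves": [0,0,-0.09,0,0,0,0,-0.16,0,0,0,0,-0.21,0,0,0,0,-0.229,0,0,0,0,-0.229,0,0,0,0,-0.229,0,0,0,0,-0.229,0,0.48,0,0,-0.229,0,0.48,0,0,-0.229,0,0.48,0,0,-0.14,0,0.48,0,0,-0.05,0,0.48,0,0,0,0,0.48]
}}

```text
t: 4.02
eef_pos: [452.5, -404.4, 103.3]
tcp_rot: [3.14, 0.002, 1.63]
ft_force: [0.3, -0.4, 0.6]
opening: 0.48
grip_force: 0.0
```

Call:
{"fn": "servo_tool", "kwargs": {
  "moves": [0.048,1,0,0.0195,0.7,0.048,1,0,0.0195,0.7,0.048,1,0,0.0195,0.7,0.048,1,0,0.0195,0.7,0.048,1,0,0.0195,0.7,0.048,1,0,0.0195,0.7,0.048,1,0,0.0195,0.7,0.048,1,0,0.0195,0.7,0.048,1,0,0.0195,0.7,0.048,1,0,0.0195,0.7,0.048,1,0,0.0195,0.7,0.048,1,0,0.0195,0.7]
}}

```text
t: 5.02
eef_pos: [471.2, -2.7, 100.3]
tcp_rot: [3.141, 0.0, 1.694]
ft_force: [0.1, -1.3, 0.7]
opening: 0.696
grip_force: 0.0
```

Call:
{"fn": "servo_tool", "kwargs": {
  "moves": [0,0.012,-0.08,0,0.7,0,0.012,-0.16,0,0.7,0,0.012,-0.22,0,0.7,0,0.012,-0.24,0,0.7,0,0.012,-0.24,0,0.7,0,0.012,-0.24,0,0,0,0.012,-0.24,0,0,0,0.012,-0.24,0,0,0,0.012,-0.24,0,0,0,0.012,-0.24,0,0,0,0.012,-0.24,0,0,0,0.012,-0.24,0,0]
}}

```text
t: 6.02
eef_pos: [471.4, 0.9, 4.3]
tcp_rot: [3.14, 0.0, 1.691]
ft_force: [-0.0, -1.0, 7.1]
opening: 0.31
grip_force: 30.0
```

Call:
{"fn": "servo_tool", "kwargs": {
  "moves": [0,0,0.09,0,0,0,0,0.18,0,0,0,0,0.24,0,0,-0.048,-0.9,0.24,-0.0195,0,-0.048,-0.9,0.24,-0.0195,0,-0.048,-0.9,0.24,-0.0195,0,-0.048,-0.9,0.24,-0.0195,0,-0.048,-0.9,0.24,-0.0195,0,-0.048,-0.9,0.24,-0.0195,0,-0.048,-0.9,0.24,-0.0195,0,-0.048,-0.9,0.24,-0.0195,0,-0.048,-0.9,0.24,-0.0195,0]
}}

```text
t: 7.02
eef_pos: [451.2, -362.6, 99.8]
tcp_rot: [3.141, 0.001, 1.628]
ft_force: [-0.3, -0.0, -1.7]
opening: 0.304
grip_force: 30.0
```

```bash
python3 - <<'E'
from h import *
print(state()); snap("1")
crop("top","1",380,140,520,260,5,"crop1")
E
```

```text
{'t': 7.0167, 'joints': array([-7.91006202e-01,  5.64993092e-01,  1.78942182e+00, -2.48274002e-04,
        7.86479868e-01, -8.48391020e-01]), 'qvel': array([-0.40248518,  0.20330524, -0.43289779,  0.00579613,  0.24640947,
       -0.39693117]), 'tau': array([ 1.54179364e+00, -6.15690136e+01, -1.75857139e+01, -5.15358767e-02,
       -1.38596613e-01,  2.84930337e-01]), 'eef_pos': array([ 451.18381018, -362.61711672,   99.80709694]), 'tcp_rot': array([3.14126318e+00, 6.39825089e-04, 1.62835634e+00]), 'ft_force': array([-0.33567262, -0.03820893, -1.72470324]), 'moment': array([-0.01744063, -0.10538786,  0.07723932]), 'grip_force': 30.00180423259735, 'opening': 0.3041178142178808}
```

View pics/crop1.png

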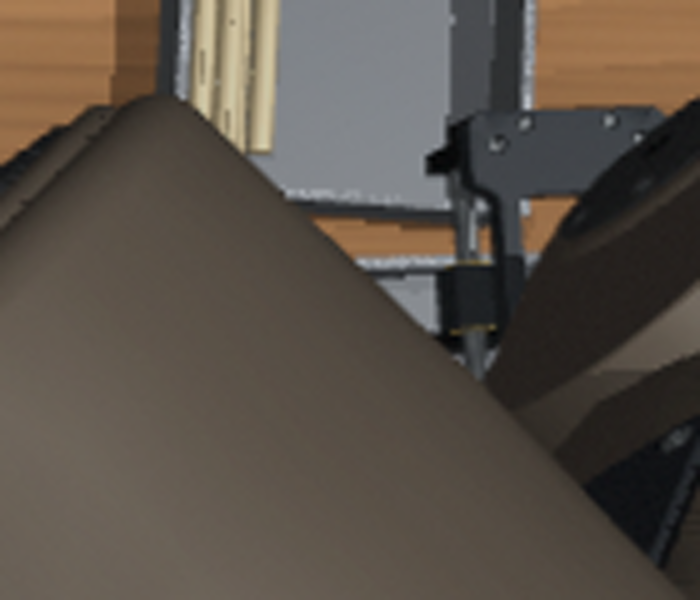

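The arm hides the tray in that crop. I'll carry on and stack the second hinge on the first.

Call:
{"fn": "servo_tool", "kwargs": {
  "moves": [0,-0.1,0,0,0,0,-0.1125,0,0,0,0,-0.1125,-0.09,0,0,0,-0.1125,-0.17,0,0,0,-0.1125,-0.2,0,0,0,-0.1125,-0.203,0,0,0,-0.1125,-0.203,0,0,0,-0.1125,-0.203,0,0.48,0,-0.1125,-0.203,0,0.48,0,-0.1125,-0.203,0,0.48,0,-0.1125,-0.11,0,0.48,0,-0.1125,0,0,0.48]
}}

```text
t: 8.12
eef_pos: [451.1, -403.1, 96.9]
tcp_rot: [-3.139, -0.004, 1.63]
ft_force: [1.1, -0.9, 1.0]
opening: 0.479
grip_force: 0.0
```

Call:
{"fn": "servo_tool", "kwargs": {
  "moves": [0.015,0.68,0,-0.5,0.6,0.015,0.68,0,-0.5,0.6,0.015,0.68,0,-0.5,0.6,0.015,0.68,0,-0.5,0.6,0.015,0.68,0,-0.5,0.6,0.015,0.68,0,-0.5,0.6,0.015,0.68,0,-0.5,0.6,0.015,0.68,0,-0.5,0.6,0.015,0.68,0,-0.5,0.6,0.015,0.68,0,-0.5,0.6,0.015,0.68,0,-0.5,0.6,0.015,0.68,0,-0.5,0.6]
}}

```text
t: 9.12
eef_pos: [458.2, -132.0, 98.3]
tcp_rot: [3.141, -0.001, 0.148]
ft_force: [-0.1, 0.2, -0.7]
opening: 0.598
grip_force: 0.0
```

```bash
python3 - <<'E'
from h import *
s=state(); print(s["eef_pos"],s["tcp_rot"]); snap("2")
crop("top","2",400,170,520,260,5,"crop2")
W=wmap("top",np.load("top_2.npz")["d"])
for u,v in ((450,220),(465,220),(480,220),(443,220)): print(np.round(W[v,u]))
E
```

```text
[ 458.16444306 -131.99890635   98.29925047] [ 3.14069885e+00 -1.24352194e-03  1.48486098e-01]
[ 450. -357.    4.]
[ 450. -383.   23.]
[ 451. -415.   23.]
[ 448. -334.   26.]
```

View pics/crop2.png

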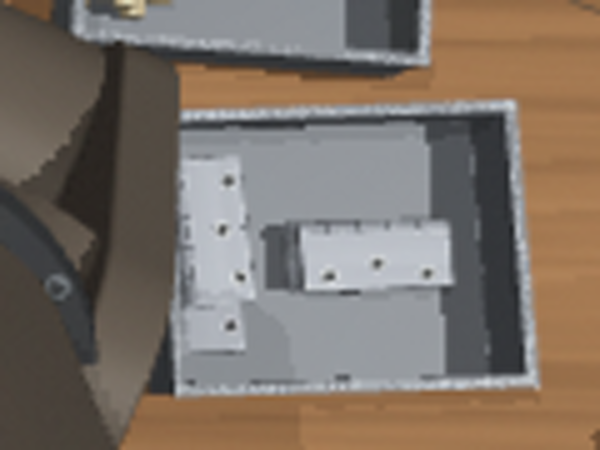

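The hinges are stacked flat in their tray: crop (375,257), top at 23 mm. Knob B next.

Call:
{"fn": "servo_tool", "kwargs": {
  "moves": [0,0,0,0,0.6,0,0,-0.08,0,0.6,0,0,-0.16,0,0.6,0,0,-0.22,0,0.6,0,0,-0.24,0,0.6,0,0,-0.24,0,0.6,0,0,-0.24,0,0,0,0,-0.24,0,0,0,0,-0.24,0,0,0,0,-0.24,0,0,0,0,-0.24,0,0,0,0,-0.24,0,0]
}}

```text
t: 10.22
eef_pos: [458.1, -132.2, 1.9]
tcp_rot: [3.141, -0.001, 0.155]
ft_force: [0.1, 0.3, 5.8]
opening: 0.369
grip_force: 30.0
```

Call:
{"fn": "servo_tool", "kwargs": {
  "moves": [0,0,0.09,0,0,0,0,0.18,0,0,0,0,0.24,0,0,-0.099,0.9,0.24,-0.068,0,-0.099,0.9,0.24,-0.068,0,-0.099,0.9,0.24,-0.068,0,-0.099,0.9,0.24,-0.068,0,-0.099,0.9,0.24,-0.068,0,-0.099,0.9,0.24,-0.068,0,-0.099,0.9,0.24,-0.068,0,-0.099,0.9,0.24,-0.068,0,-0.099,0.9,0.24,-0.068,0]
}}

```text
t: 11.22
eef_pos: [417.4, 230.5, 97.7]
tcp_rot: [-3.142, -0.0, -0.058]
ft_force: [0.6, 0.2, -0.2]
opening: 0.367
grip_force: 30.0
```

Call:
{"fn": "servo_tool", "kwargs": {
  "moves": [0,0.1,0,0,0,0,0.2,0,0,0,0,0.3,0,0,0,0,0.359,0,0,0,0,0.359,0,0,0,0,0.359,-0.09,0,0,0,0.359,-0.17,0,0,0,0.359,-0.22,0,0,0,0.359,-0.228,0,0,0,0.359,-0.228,0,0,0,0.359,-0.228,0,0,0,0.359,-0.228,0,0]
}}

```text
t: 12.22
eef_pos: [418.9, 371.7, 7.7]
tcp_rot: [-3.141, -0.002, -0.059]
ft_force: [0.8, 0.9, 0.3]
opening: 0.371
grip_force: 30.0
```

Call:
{"fn": "servo_tool", "kwargs": {
  "moves": [0,0,0,0,0.52,0,0,0,0,0.52,0,0,0,0,0.52,0,0,0,0,0.52,0,0,0.09,0,0.52,0,0,0.18,0,0.52,0,0,0.235,0,0.52,0,0,0.235,0,0.52,0,0,0.235,0,0.52]
}}

```text
t: 12.97
eef_pos: [418.6, 371.8, 101.5]
tcp_rot: [-3.14, -0.002, -0.059]
ft_force: [-0.8, -0.7, -1.1]
opening: 0.519
grip_force: 0.0
```

Call:
{"fn": "servo_tool", "kwargs": {
  "moves": [0.114,-0.588,0,0,0.58,0.114,-0.588,0,0,0.58,0.114,-0.588,0,0,0.58,0.114,-0.588,0,0,0.58,0.114,-0.588,0,0,0.58,0.114,-0.588,0,0,0.58,0.114,-0.588,0,0,0.58,0.114,-0.588,0,0,0.58,0.114,-0.588,-0.09,0,0.58,0.114,-0.588,-0.17,0,0.58,0.114,-0.588,-0.22,0,0.58,0.114,-0.588,-0.243,0,0.58]
}}

```text
t: 13.97
eef_pos: [462.1, 137.1, 0.2]
tcp_rot: [3.141, 0.004, -0.058]
ft_force: [-0.6, -0.9, 24.2]
opening: 0.581
grip_force: 14.1
```

Call:
{"fn": "servo_tool", "kwargs": {
  "moves": [0,0,0,0,0.58,0,0,0,0,0,0,0,0,0,0,0,0,0,0,0,0,0,0,0,0,0,0,0,0,0,0,0,0,0,0,0,0,0,0,0]
}}

```text
t: 14.63
eef_pos: [464.1, 136.5, 3.5]
tcp_rot: [-3.141, -0.001, -0.059]
ft_force: [-1.0, 4.2, 4.6]
opening: 0.371
grip_force: 30.0
```

Call:
{"fn": "servo_tool", "kwargs": {
  "moves": [0,0,0.09,0,0,0,0,0.18,0,0,0,0,0.24,0,0,0.011,0.58,0.24,0,0,0.011,0.58,0.24,0,0,0.011,0.58,0.24,0,0,0.011,0.58,0.24,0,0,0.011,0.58,0.24,0,0,0.011,0.58,0.24,0,0,0.011,0.58,0.24,0,0,0.011,0.58,0.24,0,0,0.011,0.58,0.24,0,0]
}}

```text
t: 15.63
eef_pos: [468.0, 367.6, 98.8]
tcp_rot: [3.141, 0.001, -0.059]
ft_force: [0.5, -0.6, -1.6]
opening: 0.373
grip_force: 30.0
```

Call:
{"fn": "servo_tool", "kwargs": {
  "moves": [0,0,-0.08,0,0,0,0,-0.15,0,0,0,0,-0.2,0,0,0,0,-0.22,0,0,0,0,-0.228,0,0,0,0,-0.228,0,0,0,0,-0.228,0,0.52,0,0,-0.228,0,0.52,0,0,-0.228,0,0.52,0,0,-0.14,0,0.52,0,0,-0.05,0,0.52,0,0,0,0,0.52]
}}

```text
t: 16.63
eef_pos: [469.0, 368.9, 102.9]
tcp_rot: [-3.14, -0.003, -0.059]
ft_force: [0.2, 0.9, 0.1]
opening: 0.517
grip_force: 0.0
```

Call:
{"fn": "servo_tool", "kwargs": {
  "moves": [0.271,-0.991,0,0.055,0.6,0.271,-0.991,0,0.055,0.6,0.271,-0.991,0,0.055,0.6,0.271,-0.991,0,0.055,0.6,0.271,-0.991,0,0.055,0.6,0.271,-0.991,0,0.055,0.6,0.271,-0.991,0,0.055,0.6,0.271,-0.991,0,0.055,0.6,0.271,-0.991,0,0.055,0.6,0.271,-0.991,0,0.055,0.6,0.271,-0.991,0,0.055,0.6,0.271,-0.991,0,0.055,0.6]
}}

```text
t: 17.63
eef_pos: [577.0, -29.9, 99.6]
tcp_rot: [3.141, -0.001, 0.11]
ft_force: [-0.3, 0.5, -0.5]
opening: 0.6
grip_force: 0.0
```

```bash
python3 - <<'E'
from h import *
s=state(); print(s["eef_pos"],s["tcp_rot"]); snap("3")
crop("top","3",60,90,340,260,2.8,"crop3")
E
```

```text
[577.00649132 -29.93776042  99.61478889] [ 3.14125497e+00 -9.41957758e-04  1.10203951e-01]
```

View pics/crop3.png

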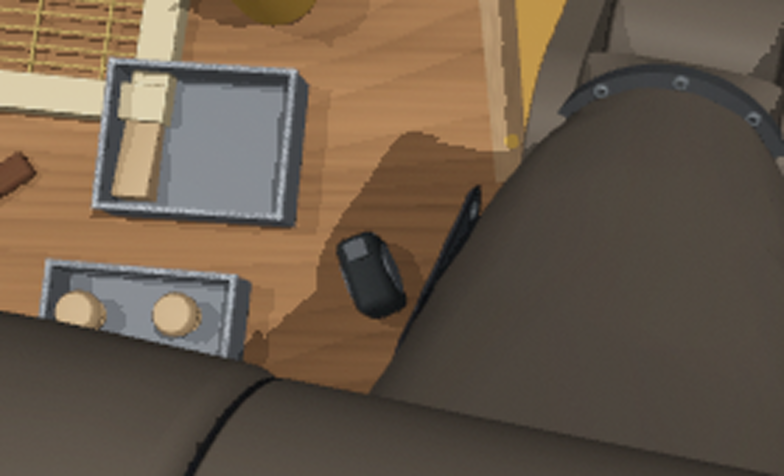

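Call:
{"fn": "servo_tool", "kwargs": {
  "moves": [0,0,-0.08,0,0.6,0,0,-0.15,0,0.6,0,0,-0.2,0,0.6,0,0,-0.23,0,0.6,0,0,-0.239,0,0.6,0,0,-0.239,0,0.6,0,0,-0.239,0,0,0,0,-0.239,0,0,0,0,-0.239,0,0,0,0,-0.239,0,0,0,0,-0.239,0,0,0,0,-0.239,0,0]
}}

```text
t: 18.73
eef_pos: [576.8, -28.0, 4.1]
tcp_rot: [3.141, -0.001, 0.114]
ft_force: [-1.5, 1.6, 5.8]
opening: 0.296
grip_force: 30.0
```

```bash
python3 - <<'E'
from h import *
s=state(); print(s["eef_pos"],s["tcp_rot"],s["ft_force"])
W=wmap("top",np.load("top_3.npz")["d"])
for u,v in ((90,122),(130,118),(155,90),(112,105),(50,60),(140,140)): print(u,v,np.round(W[v,u]))
E
```

```text
[576.80270422 -28.01309073   4.0893711 ] [ 3.14146748e+00 -5.23092862e-04  1.13572556e-01] [-1.47188562  1.6081886   5.83021037]
90 122 [651. 457.  17.]
130 118 [668. 372.  -0.]
155 90 [716. 300.  53.]
112 105 [692. 408.  18.]
50 60 [805. 572.  -1.]
140 140 [615. 344.   4.]
```

Call:
{"fn": "servo_tool", "kwargs": {
  "moves": [-0.0075,-0.0008,0,0,0,-0.015,-0.0017,0,0,0,-0.0225,-0.0026,0,0,0,-0.03,-0.0034,0,0,0,-0.0375,-0.0043,0,0,0,-0.045,-0.0051,0,0,0,-0.0525,-0.006,0,0,0,-0.06,-0.0068,0,0,0,-0.0675,-0.0077,0,0,0,-0.075,-0.0085,0,0,0,-0.075,-0.0085,0,0,0]
}}

```text
t: 19.65
eef_pos: [548.1, -31.9, 4.1]
tcp_rot: [3.14, -0.004, 0.113]
ft_force: [4.3, -1.2, 3.2]
opening: 0.294
grip_force: 30.0
```

Call:
{"fn": "servo_tool", "kwargs": {
  "moves": [-0.01,-0.0011,0,0,0,-0.02,-0.0023,0,0,0,-0.03,-0.0034,0,0,0,-0.04,-0.0045,0,0,0,-0.05,-0.0057,0,0,0,-0.06,-0.0068,0,0,0,-0.075,-0.0085,0,0,0,-0.09,-0.0102,0,0,0,-0.11,-0.0125,0,0,0,-0.13,-0.0148,0,0,0,-0.13,-0.0148,0,0,0,-0.13,-0.0148,0,0,0]
}}

```text
t: 20.65
eef_pos: [493.9, -37.7, 4.1]
tcp_rot: [3.141, 0.001, 0.113]
ft_force: [-3.4, -3.9, 10.7]
opening: 0.291
grip_force: 30.0
```

```bash
python3 - <<'E'
from h import *
s=state(); print(s["eef_pos"],s["tcp_rot"],s["ft_force"]); snap("4")
crop("scene","4",150,170,350,320,4,"crop4")
E
```

```text
[493.93999844 -37.70155015   4.05215821] [3.14141886e+00 6.42928977e-04 1.13415411e-01] [-3.42062242 -3.87534675 10.70714774]
```

View pics/crop4.png

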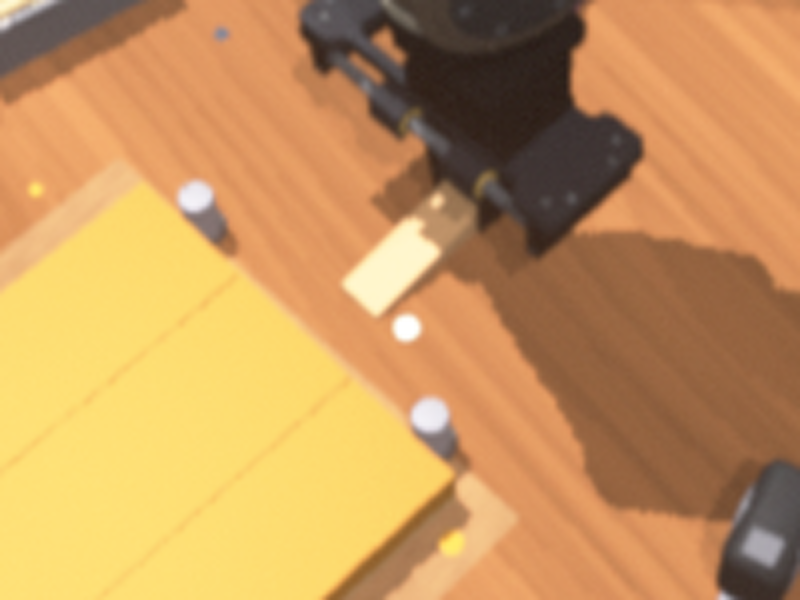

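The wedge is free (tip at about (360,300) in the crop) and the panel is down behind the dogs. I'll check the grip offset along the wedge.

```bash
python3 - <<'E'
from h import *
g=lambda x,y,z: atz("scene",x/4+150,y/4+170,z)
a,b=g(342,285,4),g(377,316,4); m=(a+b)/2
print(a,b,np.linalg.norm(a-b)); s=state(); v=m-s["eef_pos"]
print("tip ahead",v[:2]@[.9936,.113],"side",v[:2]@[-.113,.9936])
W=wmap("scene",np.load("scene_4.npz")["d"]); 
for x,y in ((240,300),(300,350),(150,230),(400,470)): print(np.round(W[y//4+170,x//4+150],1))
E
```

```text
[580.07966168 -38.57068354   4.        ] [576.6618311  -11.84752609   4.        ] 26.940837216259254
tip ahead 85.29197808226544 side 2.8836147708197384
[632.6 -52.3  29.5]
[623.9 -11.7  26.6]
[ 646.2 -117.6   31.1]
[624.2  73.7  28.6]
```

Call:
{"fn": "servo_tool", "kwargs": {
  "moves": [0,0,0.08,0,0,0,0,0.16,0,0,0,0,0.24,0,0,0.2025,0.9375,0.24,-0.05,0,0.2025,0.9375,0.24,-0.05,0,0.2025,0.9375,0.24,-0.05,0,0.2025,0.9375,0.24,-0.05,0,0.2025,0.9375,0.24,-0.05,0,0.2025,0.9375,0.24,-0.05,0,0.2025,0.9375,0.24,-0.05,0,0.2025,0.9375,0.24,-0.05,0,0.2025,0.9375,0.24,-0.05,0]
}}

```text
t: 21.75
eef_pos: [572.2, 325.9, 99.2]
tcp_rot: [3.141, 0.001, -0.044]
ft_force: [0.6, -1.2, -0.4]
opening: 0.292
grip_force: 30.0
```

Call:
{"fn": "servo_tool", "kwargs": {
  "moves": [0,0,0,0,0,0,0,0,0,0,0,0,0,0,0]
}}

```text
t: 22.0
eef_pos: [572.0, 323.6, 98.9]
tcp_rot: [3.14, 0.002, -0.043]
ft_force: [0.6, 0.2, -0.2]
opening: 0.293
grip_force: 30.0
```

```bash
python3 - <<'E'
from h import *
s=state(); print(s["eef_pos"],s["tcp_rot"],s["ft_force"]); snap("5")
crop("scene","5",300,300,500,420,4,"crop5")
E
```

```text
[571.98475994 323.58980026  98.87172519] [ 3.14049225e+00  1.61412518e-03 -4.31082589e-02] [ 0.61350964  0.16596553 -0.23392277]
```

View pics/crop5.png

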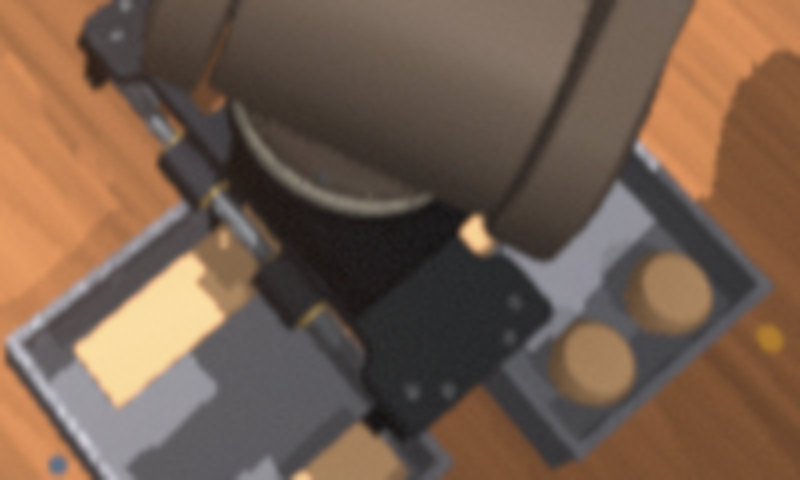

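Call:
{"fn": "servo_tool", "kwargs": {
  "moves": [0.0075,0.0345,0,0,0,0.0075,0.0345,-0.08,0,0,0.0075,0.0345,-0.15,0,0,0.0075,0.0345,-0.2,0,0,0.0075,0.0345,-0.22,0,0,0.0075,0.0345,-0.226,0,0,0.0075,0.0345,-0.226,0,0,0.0075,0.0345,-0.226,0,0.45,0.0075,0.0345,-0.226,0,0.45,0.0075,0.0345,-0.226,0,0.45,0.0075,0.0345,-0.15,0,0.45,0.0075,0.0345,-0.06,0,0.45]
}}

```text
t: 23.1
eef_pos: [574.7, 337.3, 74.7]
tcp_rot: [3.14, 0.004, -0.044]
ft_force: [0.4, 0.7, -0.5]
opening: 0.45
grip_force: 0.0
```

Call:
{"fn": "servo_tool", "kwargs": {
  "moves": [0,0,0.08,0,0.45,0,0,0.12,0,0.45,-0.1,-0.2,0.16,0,0.45,-0.2,-0.4,0.16,0,0.45,-0.3,-0.6,0.16,0,0.45,-0.35,-0.8,0.16,0,0.45,-0.35,-0.9,0.16,0,0.45,-0.35,-0.9,0.16,0,0.45,-0.35,-0.9,0.16,0,0.45,-0.35,-0.9,0.16,0,0.45,-0.35,-0.9,0.16,0,0.45,-0.35,-0.9,0.16,0,0.45]
}}

```text
t: 24.1
eef_pos: [434.3, -25.5, 140.4]
tcp_rot: [3.141, -0.001, -0.046]
ft_force: [0.3, 0.9, 1.4]
opening: 0.449
grip_force: 0.0
```

```bash
python3 - <<'E'
from h import *
s=state(); print(s["eef_pos"],s["ft_force"],s["t"]); snap("6")
W=wmap("top",np.load("top_6.npz")["d"])
for u,v in ((300,139),(320,136),(300,100),(345,40)): print(np.round(W[v,u],1))
E
```

```text
[434.31048348 -25.46332029 140.35645184] [0.31942479 0.9029188  1.35495925] 24.1
[619.4 -22.2  28. ]
[626.5 -66.1  30.4]
[707.9 -20.   29.3]
[ 850.3 -118.3   27.3]
```

View pics/top_6.png

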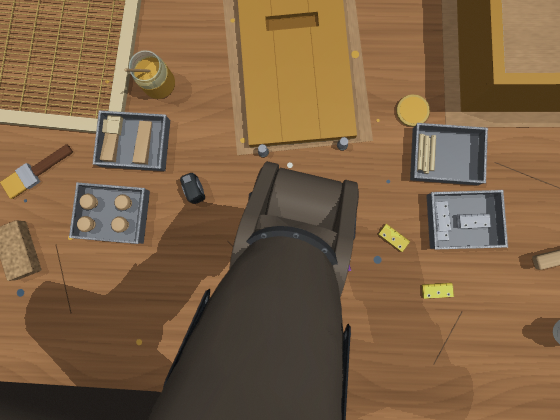

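The top view shows the wedge at (143,142), the knobs at (122,203) and (119,225), and the stacked hinges at (474,221), all inside their trays. The panel lies flat behind the dogs with its top at about 29 mm.

```bash
python3 -c "
from cell import *
print(job_done())"
```

```text
the job is handed in; nothing more can be done
None
```

I handed the job in at about 24 s: the last picture shows the panel flat behind its dogs and the wedge, both hinges (stacked) and both knobs in their kinds' trays; the hand-in returned no verdict.

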